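Index the gem vials to the loading mark

TASK

The white-capped vial has been filled: first press its flip cap fully shut, before the slide moves, so no stones jump out. Then crank the handwheel round, post by post, until the blue-capped vial stands in line with the red mark (not the black one), and only then flip its blue cap wide open, ready for loading. Leave the green cap shut and the jar, tray and loupe where they are.

Things in the scene. Friction and masses are not known exactly. Their poses are not given: they have to be found in the camera images.
- indexer: Vial indexer, fixed to the bench: grey bed 94 x 270 mm, 30 mm high, with a sliding dark steel carriage, and at its -y end a blue gearbox (34 mm high) with a flat steel handwheel on a vertical axis. Origin at the centre of the bed's underside, on the bench; x points away from the robot at yaw 0, y along the slide, away from the handwheel.
- hub (a point): Point on the handwheel's vertical axis (0, -238 mm in the indexer's frame) at the height of the wheel's upper face, 50 mm above the bench. The wheel is a solid disc of radius 66 mm with three upright black posts (diameter 15 mm, tops 86 mm above the bench) on a circle of radius 54 mm, 120 degrees apart.
- bridge (a point): Middle of the blue bearing bridge's top, 98 mm above the bench, at (0, -194 mm) in the indexer's frame. The bridge, 16 mm wide along x, 8 mm thick, runs along y from the wheel's centre to a blue column (32 x 20 mm, at y = -148 mm). The wheel's posts pass under it; fingers cannot.
- post0 (a point): Top centre of the first black post of the handwheel, 36 mm above the wheel's face; from the wheel's centre it lies towards the indexer's +x when joint wheel is 0.
- post1 (a point): Top centre of the second post, 120 degrees anticlockwise (from above) of the first.
- post2 (a point): Top centre of the third post, 240 degrees anticlockwise of the first.
- wheel (a joint): Handwheel angle in rad, anticlockwise from above positive, stops at -9.1 and 9.1. It drives the carriage by a self-locking screw: 5.73 mm along the indexer's +y per rad (36 mm a turn). It stays where it is left; turning it takes about 4 N at a post.
- carriage (a joint): Position of the dark steel carriage (56 x 160 mm, top 72 mm above the bench) along the indexer's y, in m, 0 at the bed's centre. It holds three clear vials 52 mm apart in a row along y: green-capped (nearest the wheel), blue-capped in the middle, white-capped farthest from the wheel.
- white_mouth (a point): Centre of the mouth of the white-capped vial, at the underside of its shut cap, 93 mm above the bench.
- blue_mouth (a point): Centre of the mouth of the blue-capped vial, 93 mm above the bench. This is the point to bring in line with the red mark.
- green_mouth (a point): Centre of the mouth of the green-capped vial, 93 mm above the bench.
- white_cap (a joint): Hinge angle of the white cap in rad: 0 shut, 1.57 upright, 2.1 fully back. All caps are alike: disc of 25 mm diameter, 6 mm thick; hinge axis along y, 14 mm behind the mouth's centre (indexer's +x side), 93 mm above the bench. The front edge goes up and over to +x as it opens. The hinge is stiff: the cap stays where it is left.
- blue_cap (a joint): Hinge angle of the blue cap in rad, 0 shut; as the white one. It opens when its front edge or lug is lifted along the hinge's arc; a plain level push on the lug of a shut cap jams it.
- green_cap (a joint): Hinge angle of the green cap in rad, 0 shut; as the white one.
- white_lug (a point): Top of the thumb lug of the white cap: an upright tab at the cap's front edge, 6 mm along x, 14 mm along y, rising 18 mm above the cap's top; shut, its top is 117 mm above the bench and 9.5 mm in front (-x) of the mouth's centre.
- blue_lug (a point): Top of the thumb lug of the blue cap, same shape.
- green_lug (a point): Top of the thumb lug of the green cap, same shape.
- red_mark: Red mark: a pair of upright red pointers 6 mm wide, 72 mm high, one at each side of the bed (50 mm in front of and behind its centre line), their tips pointing at the carriage. Origin on the bench at the centre line between them; its axes are parallel to the indexer's.
- black_mark: Black mark: the same pair in black, at another place along the bed; not to be used.
- jar: Bystander: a small closed jar of polish, 52 mm in diameter, 50 mm high, origin at its underside.
- tray: Bystander: a black gem tray 75 x 100 x 18 mm, origin at its underside.
- loupe: Bystander: a folding loupe, 60 mm long, 14 mm high, origin under its lens.
There are look-alikes about, which are no part of the job. Of the things that look like the red_mark, the middle-sized one is meant.

How it is judged (in metres and radians):
On the way, in this order (a step that is already met when the one before it is completed fails the run):
1. the white cap is pressed shut (within 0.1 rad) (value of joint white_cap below 0.1 rad), for 0.2 s.
2. the blue-capped vial stands in line with the red mark (within 2.5 mm along the slide), still (y of blue_mouth in the frame of red_mark between -0.0025 and 0.0025 m and velocity of joint wheel between -0.1 and 0.1 rad/s), for 0.2 s.
3. the blue cap is flipped open (at least 1.2 rad) (value of joint blue_cap above 1.2 rad), for 0.2 s.
At the end, for the whole second after the job is handed in: The white and green caps are shut (within 0.1 rad), the blue cap stands open by at least 1.2 rad, and the blue-capped vial's centre is within 2.5 mm of the red mark along the slide, with the wheel at rest (all of step 2 and value of joint each of white_cap, green_cap below 0.1 rad and value of joint blue_cap above 1.2 rad); the robot touches nothing.
It fails at once if the slide moves more than 8 mm while the white cap is still open (over 0.5 rad) (value of joint white_cap above 0.5 rad and distance of blue_mouth from where it was at the start of the episode above 0.008 m).
It fails at once if the blue cap is opened (over 0.5 rad) more than 10 mm away from the red mark (value of joint blue_cap above 0.5 rad and (y of blue_mouth in the frame of red_mark above 0.01 m or y of blue_mouth in the frame of red_mark below -0.01 m)).
It fails at once if the green cap is lifted by more than 0.5 rad (value of joint green_cap above 0.5 rad).
It fails at once if the jar, tray or loupe is moved by more than 30 mm (distance of any of jar, tray, loupe from where it was at the start of the episode above 0.03 m).
It also fails if it takes over 72 s, if anything falls off the work surface, if the arm or the gripper's body presses on something with over 40 N, if the wrist force passes 120 N, or if a joint passes its speed limit or range.

ROBOT

A 6-joint arm with a two-finger parallel gripper is mounted at the origin on the work surface. World frame = base frame: x ahead of the robot, y to its left, z up, the work surface at z = 0. Lengths are in m, angles in degrees, forces in N, time in s.
With the tool pointing down it reaches from about 0.325 to 0.775 m from the base axis. Payload 9.3 kg.
Tool frame: the origin (TCP) lies midway between the tips of the shut fingers; the grasp point (between the pads) lies env.grip_depth behind it (env.grip_depth is the distance from the TCP to the grasp point, in m); z points along the fingers, y is the line along which they close (so a half turn about z gives the same grasp; the last joint's range is limited). The gripper opens to 85 mm and grips with 20 to 120 N. Pads are 22 mm wide; open, the fingers measure 114 mm over their backs; the gripper's body (76 mm by 85 mm) begins 54 mm behind the grasp point. The pads swing forward as they close: fully open they stand 13 mm farther back than shut.
Start: joints at [-84.374, 14.817, 1.232, 76.415, 0, 81.257], TCP at [0.136, -0.533, 0.231] pointing down, gripper open.
Joint ranges: [-174.27, 174.27], [-52.1, 104.24], [-59.71, 78.15], [-110.17, 111.67], [-87.03, 83.33], [-180, 180]. Speed limits (degrees/s): [127.2, 127.2, 159.86, 180, 180, 180].

INTERFACE

Orientations are given as a 3x3 rotation matrix whose columns are the frame's x, y, z axes.
In Python, from plant import readout, vision, job_done, env gives the robot as it stands.
- The arm moves only by the tool carry_out, never from a script. Its argument "motion" is a list of rows, each a list of 3 entries, a list of its own where there are three numbers: the finger opening in mm, from 0 to 85.4, then the shift along the tool's x, y, z in mm, then the turn, a rotation vector about the tool's x, y, z in rad. In form: [[hand, [x, y, z], [wx, wy, wz]], ...]. A call has exactly 8 rows; each row shifts and turns the commanded pose from where the row before left it, along the tool's axes as they then stand; what a row does not reach is not made up. A row lasts 1/10 s, in which the tool goes at most 50 mm and 8.59 degrees, less where a joint would pass 70% of its speed; a pose out of reach is approached as far as the arm can. A call is refused whole if a number of a shift passes 50 or a number of a turn 0.15, either way. A call with a gripper value outside its range is refused whole. The fingers move at their own pace and stop on an object; "grip_force" is the grip in N (left out, the last holds). Time passes only in rows, so rows that do not move let the fingers close, or fill a call up. It gives the time, the measured TCP pose, the force, the opening and the grip force at its end, in the units of the state.
- readout.get_obs(): the state, without advancing time (a new reading comes with each control period).
- vision.capture(name): name is "side" or "top"; returns a dict with "img" (480x640x3 uint8, red, green, blue), "range_z" (480x640 float32, m along the optical axis (not along the pixel's ray), 0 where there is no reading), "mtx" (3x3 intrinsics, pixels), "position" and "orientation" of the camera in the world. Camera axes: x right, y up, looking along -z (the intrinsics and any distortion apply to the point x, -y, -z); pixel columns grow to the right and rows downward; lengths in m; the calibration is good to about 2 mm. A picture is of the moment at which its call begins.
- job_done(): hands the job in; it is judged then, once.
The state is a dict: "t": time; "qpos": joint angles; "joint_velocities": joint speeds; "tau": joint torques, N m; "tcp_pos": TCP position; "orientation": TCP orientation; "ft_force": force on the tool from outside, world axes, zero at the start; "torque": the same for the moment, N m; "width": finger opening in m; "gripper_force": force on a finger pad.
Only numpy, scipy, OpenCV 4.12 (cv2) and the standard library are available. Lean on these libraries where they do the work, as an engineer would, in place of code of your own. Each camera call takes 0.05 s, during which the arm holds its last target. There are 200 camera calls.

## Working session

There is one attempt and no reset: what is moved stays moved. The work goes in short steps, Python scripts to look and compute and a tool call to move; the robot and the scene stay as the last step left them, time stands still between calls to the robot, and variables do not carry over. Pictures are saved under pics/ and viewed, at most 10 in all, crops included, and the job is handed in when it is done.

Besides the shell and the picture viewer there is one more tool, called after "Request:" as name(argument=value, ...), one argument or row to a line, values as JSON. carry_out: Moves the arm, as the interface text tells. Its arguments: {"type":"object","properties":{"motion":{"type":"array","items":{"type":"array"}},"grip_force":{"type":"number"}},"required":["motion"]}

```bash
ls; mkdir -p pics; cat > h.py <<'E'
import numpy as np,cv2,pickle
from plant import readout,vision,job_done,env
def cap(n,f):
    c=vision.capture(n);pickle.dump(c,open(f'{n}.pkl','wb'));cv2.imwrite(f'pics/{f}.png',c['img'][:,:,::-1]);return c
def pt(c,u,v,z=None):
    "pixel to world, by depth or on plane height z"
    K=c['mtx'];R=np.array(c['orientation']);p=np.array(c['position'])
    d=R@np.array([(u-K[0,2])/K[0,0],-(v-K[1,2])/K[1,1],-1])
    s=c['range_z'][int(v),int(u)] if z is None else (z-p[2])/d[2]
    return p+s*d
E
python3 - <<'E'
from h import *
o=readout.get_obs();print(o['t'],o['tcp_pos'],o['orientation'],o['width'],env.grip_depth)
for n in('top','side'):
    c=cap(n,n+'0');print(c['mtx'],c['position'],c['orientation'],[k for k in c])
E
```

```text
pics
0.0 [ 0.13648129 -0.53249809  0.23063634] [[ 9.68706369e-01  2.48209511e-01 -9.63240303e-05]
 [ 2.48209401e-01 -9.68705395e-01  1.39665317e-03]
 [ 2.53352993e-04 -1.37685535e-03 -9.99999020e-01]] 0.08564541590631478 0.0187
[[524.47413126   0.         315.74489602]
 [  0.         524.47413126 238.75868751]
 [  0.           0.           1.        ]] [0.46280548 0.0501183  0.9662301 ] [[-0.00918418  0.99693822 -0.07765202]
 [-0.99985753 -0.0080557   0.01483324]
 [ 0.01416229  0.07777719  0.99687017]] ['img', 'range_z', 'mtx', 'position', 'orientation']
[[559.3362991    0.         313.32320977]
 [  0.         559.3362991  249.87388604]
 [  0.           0.           1.        ]] [0.21691596 0.45025431 0.73066695] [[-0.76019408  0.51333301 -0.39823885]
 [-0.64960176 -0.59010898  0.47936306]
 [ 0.01106856  0.62310561  0.78205938]] ['img', 'range_z', 'mtx', 'position', 'orientation']
```

View pics/top0.png

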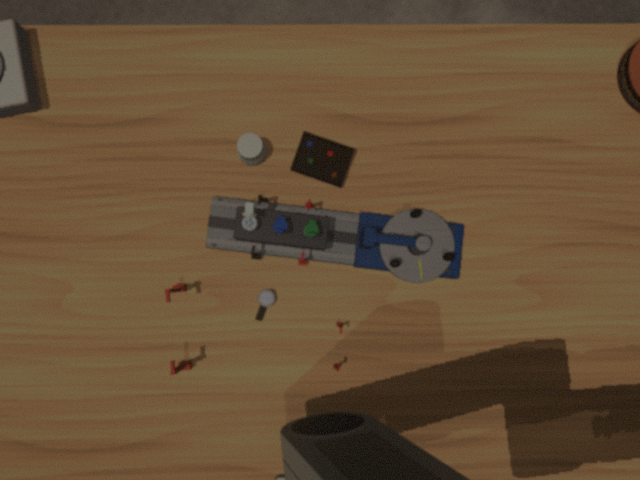

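View pics/side0.png

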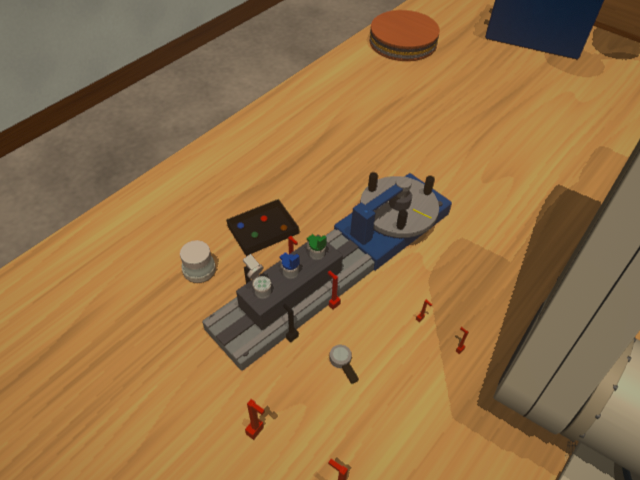

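```bash
python3 - <<'E'
from h import *
c=pickle.load(open('top.pkl','rb'))
im=c['img'][180:300,195:475,::-1]
im=cv2.resize(im,None,fx=2.85,fy=2.85,interpolation=cv2.INTER_CUBIC)
im=cv2.convertScaleAbs(im,alpha=1.6)
c=pickle.load(open('side.pkl','rb'))
im2=c['img'][160:370,200:460,::-1]
im2=cv2.convertScaleAbs(cv2.resize(im2,None,fx=3,fy=2.8,interpolation=cv2.INTER_CUBIC),alpha=1.6)
cv2.imwrite('pics/topc.png',im);cv2.imwrite('pics/sidec.png',im2)
E
```

```text
(no output)
```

View pics/topc.png

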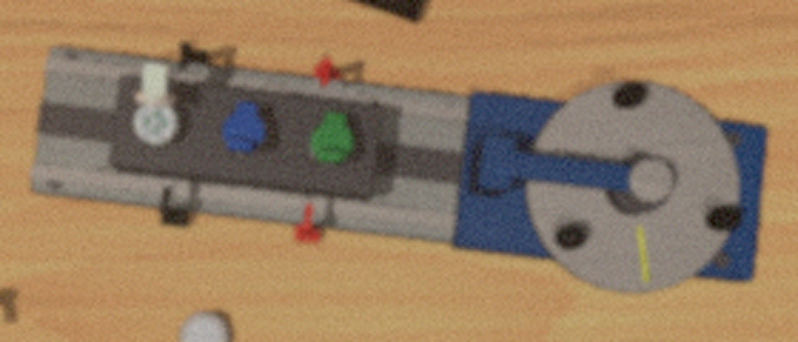

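View pics/sidec.png

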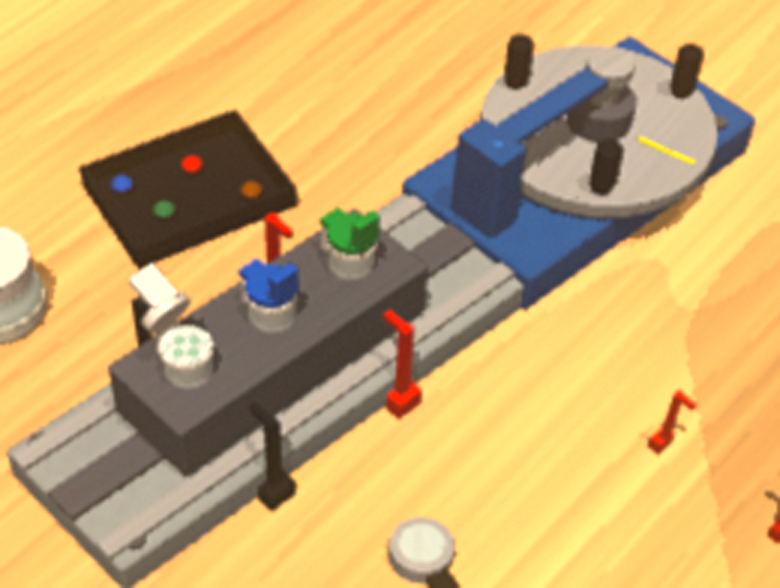

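```bash
cat >> h.py <<'E'
def cloud(c):
    K=c['mtx'];R=np.array(c['orientation']);p=np.array(c['position'])
    v,u=np.mgrid[:480,:640];s=c['range_z']
    P=np.stack([(u-K[0,2])/K[0,0]*s,-(v-K[1,2])/K[1,1]*s,-s],-1)@R.T+p
    return P
def hsv(c): return cv2.cvtColor(c['img'],cv2.COLOR_RGB2HSV)
E
python3 - <<'E'
from h import *
c=pickle.load(open('top.pkl','rb'))
q=lambda a,b,z:np.round(pt(c,195+a/2.85,180+b/2.85,z)*1e3,1)
for n,a,b,z in [('wheelc',633,187,.05),('p',632,93,.086),('p',725,215,.086),('p',573,234,.086),('white',156,124,.093),('bed',52,47,.03),('bed',33,190,.03),('box',472,95,.034),('box',455,245,.034),('box',767,126,.034),('box',753,280,.034),('redU',322,72,.072),('redL',309,207,.072)]: print(n,q(a,b,z))
for n in('top','side'):
    c=pickle.load(open(n+'.pkl','rb'));P=cloud(c);H=hsv(c);h,s,v=H[...,0],H[...,1],H[...,2]
    ok=(s>120)&(v>40)&(c['range_z']>0)
    for nm,m in [('red',(h<6)|(h>174)),('blue',(h>105)&(h<130)),('green',(h>45)&(h<85))]:
        k,lab,st,ce=cv2.connectedComponentsWithStats((m&ok).astype(np.uint8))
        for i in range(1,k):
            if st[i,4]<12: continue
            Q=P[lab==i]
            if not(.2<Q[:,0].mean()<.75 and abs(Q[:,1].mean())<.4):continue
            print(n,nm,ce[i].round(),st[i,4],'med',np.median(Q,0).round(4),'lo',np.percentile(Q,5,0).round(3),'hi',np.percentile(Q,95,0).round(3))
E
```

```text
wheelc [ 520.7 -141.4   50. ]
p [ 574.4 -134.6   86. ]
p [ 501.4 -188.    86. ]
p [490.9 -97.7  86. ]
white [557.3 147.2  93. ]
bed [613.4 219.7  30. ]
bed [523.2 231.   30. ]
box [580.5 -44.6  34. ]
box [486.4 -32.5  34. ]
box [ 559.5 -230.2   34. ]
box [ 462.9 -218.4   34. ]
redU [590.3  49.6  72. ]
redL [508.9  58.1  72. ]
top red [330. 153.] 37 med [0.6956 0.0081 0.0119] lo [0.691 0.002 0.002] hi [0.702 0.013 0.016]
top red [309. 205.] 41 med [0.5946 0.0479 0.0702] lo [0.585 0.042 0.014] hi [0.599 0.053 0.075]
top red [302. 260.] 51 med [0.4966 0.0605 0.0181] lo [0.493 0.055 0.012] hi [0.507 0.067 0.074]
top red [179. 287.] 33 med [0.4519 0.2805 0.0192] lo [0.448 0.275 0.018] hi [0.455 0.289 0.049]
top red [167. 294.] 30 med [0.4414 0.2819 0.096 ] lo [0.432 0.28  0.093] hi [0.448 0.285 0.099]
top red [173. 369.] 35 med [0.3198 0.2726 0.0958] lo [0.314 0.269 0.093] hi [0.329 0.275 0.099]
top red [187. 367.] 21 med [0.312  0.2662 0.0189] lo [0.308 0.263 0.016] hi [0.314 0.27  0.033]
top red [336. 366.] 14 med [0.3113 0.002  0.0501] lo [0.307 0.    0.014] hi [0.316 0.004 0.055]
top 
[... 1523 characters left out ...]
3.] 422 med [ 0.5266 -0.0685  0.0978] lo [ 0.518 -0.118  0.096] hi [ 0.541 -0.041  0.1  ]
side blue [441. 200.] 76 med [ 0.4759 -0.2077  0.0337] lo [ 0.466 -0.213  0.032] hi [ 0.494 -0.19   0.036]
side blue [370. 240.] 797 med [ 0.506  -0.0513  0.0338] lo [ 0.483 -0.077  0.031] hi [ 0.573 -0.033  0.036]
side blue [240. 225.] 25 med [0.7112 0.0493 0.0118] lo [0.708 0.046 0.009] hi [0.716 0.053 0.014]
side blue [289. 261.] 208 med [0.5477 0.1035 0.0996] lo [0.539 0.094 0.097] hi [0.565 0.11  0.117]
side green [254. 234.] 20 med [0.6799 0.0489 0.0118] lo [0.675 0.046 0.01 ] hi [0.684 0.052 0.013]
side green [317. 242.] 209 med [0.5402 0.0519 0.0999] lo [0.532 0.042 0.096] hi [0.558 0.059 0.117]
```

```bash
python3 - <<'E'
from h import *
yaw=np.deg2rad(-7.1);Rz=np.array([[np.cos(yaw),-np.sin(yaw)],[np.sin(yaw),np.cos(yaw)]])
for n in('top','side'):
    c=pickle.load(open(n+'.pkl','rb'));P=cloud(c);H=hsv(c)
    L=P.copy();L[...,:2]=(P[...,:2]-[.5573,.1472])@Rz
    m=(abs(L[...,1])<.016)&(L[...,0]>-.02)&(L[...,0]<.06)&(P[...,2]>.085)&(c['range_z']>0)
    Q=L[m]*1e3;Q=Q[np.argsort(Q[:,0])]
    print(n,len(Q));print(Q[::max(1,len(Q)//35)].round(0).tolist())
    L[...,:2]=(P[...,:2]-[.521,-.143])@Rz
    m=(np.hypot(L[...,0],L[...,1])<.012)&(c['range_z']>0);print('knob',np.percentile(P[m][:,2],[5,50,95]))
    m=(np.hypot(L[...,0],L[...,1])<.075)&(np.hypot(L[...,0],L[...,1])>.04)&(P[...,2]>.08)&(P[...,2]<.09)
    B=L[m]*1e3; a=np.degrees(np.arctan2(B[:,1],B[:,0]))
    for lo in range(-180,180,60):
        s=B[(a>=lo)&(a<lo+60)]
        if len(s)>5: print(lo,len(s),s.mean(0).round(1))
E
```

```text
top 331
[[-10.0, 5.0, 91.0], [-8.0, 4.0, 94.0], [-7.0, 4.0, 95.0], [-5.0, -4.0, 91.0], [-4.0, -1.0, 94.0], [-3.0, 4.0, 94.0], [-2.0, 10.0, 92.0], [-1.0, -2.0, 95.0], [0.0, 4.0, 95.0], [1.0, 11.0, 94.0], [2.0, -10.0, 93.0], [3.0, -7.0, 95.0], [4.0, -2.0, 95.0], [5.0, -8.0, 92.0], [6.0, -5.0, 94.0], [7.0, 2.0, 93.0], [8.0, -8.0, 95.0], [10.0, 11.0, 94.0], [10.0, 8.0, 119.0], [11.0, 5.0, 119.0], [11.0, -4.0, 93.0], [12.0, 12.0, 113.0], [13.0, 0.0, 116.0], [14.0, 5.0, 119.0], [15.0, 8.0, 120.0], [16.0, 2.0, 119.0], [17.0, -10.0, 110.0], [18.0, -5.0, 121.0], [19.0, 1.0, 119.0], [21.0, 3.0, 119.0], [22.0, -1.0, 125.0], [24.0, 6.0, 119.0], [25.0, 1.0, 125.0], [27.0, 1.0, 125.0], [28.0, 3.0, 125.0], [30.0, 1.0, 126.0], [31.0, 1.0, 126.0]]
knob [0.0708932  0.09992015 0.10225339]
-120 68 [-14.6 -48.2  85.7]
0 61 [53.1 15.6 85.4]
120 61 [-35.9  42.6  85.9]
side 534
[[-13.0, 5.0, 93.0], [-11.0, 9.0, 90.0], [-10.0, 4.0, 94.0], [-8.0, 3.0, 93.0], [-7.0, 12.0, 93.0], [-5.0, 13.0, 90.0], [-4.0, 9.0, 92.0], [-3.0, 2.0, 93.0], [-1.0, 4.0, 94.0], [-0.0, -7.0, 92.0], [1.0, 10.0, 92.0], [3.0, 1.0, 94.0], [4.0, 11.0, 92.0], [6.0, -1.0, 93.0], [7.0, 14.0, 92.0], [8.0, 2.0, 117.0], [9.0, -4.0, 114.0], [9.0, 13.0, 113.0], [10.0, 11.0, 117.0], [10.0, 8.0, 107.0], [11.0, 15.0, 108.0], [11.0, 13.0, 103.0], [12.0, 5.0, 93.0], [12.0, 11.0, 119.0], [13.0, 12.0, 117.0], [14.0, 3.0, 96.0], [14.0, 13.0, 115.0], [15.0, -8.0, 111.0], [16.0, 2.0, 121.0], [18.0, -1.0, 121.0], [20.0, 4.0, 124.0], [21.0, 8.0, 124.0], [23.0, -1.0, 125.0], [25.0, 9.0, 123.0], [27.0, 3.0, 125.0], [29.0, 4.0, 124.0]]
knob [0.06955315 0.09877298 0.1011194 ]
-120 61 [-17.6 -45.2  84.9]
0 61 [50.1 19.  84.9]
120 72 [-39.   45.6  84.9]
```

Request:
carry_out(
  motion=[
    [0,[0,0,0],[0,0,-0.138]],
    [0,[0,0,0],[0,0,-0.138]],
    [0,[0,0,0],[0,0,-0.138]],
    [0,[0,0,0],[0,0,-0.138]],
    [0,[0,0,0],[0,0,-0.138]],
    [0,[0,0,0],[0,0,-0.138]],
    [0,[0,0,0],[0,0,-0.138]],
    [0,[0,0,0],[0,0,-0.138]],
  ],
)

```text
t: 0.9
tcp_pos: [0.1365, -0.5326, 0.2309]
orientation: [[0.209, 0.978, -0.0], [0.978, -0.209, 0.001], [0.001, -0.0, -1.0]]
ft_force: [-0.2, -0.5, 0.6]
width: -0.0
gripper_force: 0.0
```

Request:
carry_out(
  motion=[
    [0,[0,0,0],[0,0,-0.138]],
    [0,[0,0,0],[0,0,-0.138]],
    [0,[0,0,0],[0,0,-0.138]],
    [0,[0,0,0],[0,0,-0.138]],
    [0,[0,0,0],[0,0,-0.138]],
    [0,[0,0,0],[0,0,-0.138]],
    [0,[0,0,0],[0,0,-0.138]],
    [0,[0,0,0],[0,0,-0.138]],
  ],
)

```text
t: 1.7
tcp_pos: [0.1365, -0.5326, 0.2309]
orientation: [[-0.779, 0.627, -0.0], [0.627, 0.779, 0.001], [0.001, 0.001, -1.0]]
ft_force: [-0.6, 0.1, 0.7]
width: -0.0001
gripper_force: 0.0
```

Request:
carry_out(
  motion=[
    [0,[0,0,0],[0,0,-0.138]],
    [0,[0,0,0],[0,0,-0.138]],
    [0,[0,0,0],[0,0,-0.138]],
    [0,[0,0,0],[0,0,-0.138]],
    [0,[0,0,0],[0,0,-0.007]],
    [0,[0,0,0],[0,0,0]],
    [0,[0,0,0],[0,0,0]],
    [0,[0,0,0],[0,0,0]],
  ],
)

```text
t: 2.5
tcp_pos: [0.1365, -0.5328, 0.2312]
orientation: [[-0.992, 0.125, -0.0], [0.125, 0.992, 0.0], [0.0, 0.0, -1.0]]
ft_force: [0.2, 0.4, -0.3]
width: -0.0001
gripper_force: 0.0
```

Request:
carry_out(
  motion=[
    [0,[-16.1,30.4,2.1],[0,0,0]],
    [0,[-16.1,30.4,2.1],[0,0,0]],
    [0,[-16.1,30.4,2.1],[0,0,0]],
    [0,[-16.1,30.4,2.1],[0,0,0]],
    [0,[-16.1,30.4,2.1],[0,0,0]],
    [0,[-16.1,30.4,2.1],[0,0,0]],
    [0,[-16.1,30.4,2.1],[0,0,0]],
    [0,[-16.1,30.4,2.1],[0,0,0]],
  ],
)

```text
t: 3.3
tcp_pos: [0.2949, -0.3061, 0.2146]
orientation: [[-0.992, 0.125, 0.0], [0.125, 0.992, -0.0], [-0.0, -0.0, -1.0]]
ft_force: [0.5, -0.1, 0.6]
width: -0.0001
gripper_force: 0.0
```

Request:
carry_out(
  motion=[
    [0,[-16.1,30.4,2.1],[0,0,0]],
    [0,[-16.1,30.4,2.1],[0,0,0]],
    [0,[-16.1,30.4,2.1],[0,0,0]],
    [0,[-16.1,30.4,2.1],[0,0,0]],
    [0,[-16.1,30.4,2.1],[0,0,0]],
    [0,[-16.1,30.4,2.1],[0,0,0]],
    [0,[-16.1,30.4,2.1],[0,0,0]],
    [0,[-16.1,30.4,2.1],[0,0,0]],
  ],
)

```text
t: 4.1
tcp_pos: [0.4528, -0.0806, 0.1978]
orientation: [[-0.992, 0.125, 0.0], [0.125, 0.992, -0.0], [-0.0, -0.0, -1.0]]
ft_force: [0.7, -0.9, -0.1]
width: 0.0
gripper_force: 0.0
```

Request:
carry_out(
  motion=[
    [0,[-16.1,30.4,2.1],[0,0,0]],
    [0,[-16.1,30.4,2.1],[0,0,0]],
    [0,[-16.1,30.4,2.1],[0,0,0]],
    [0,[-16.1,30.4,2.1],[0,0,0]],
    [0,[-16.1,30.4,2.1],[0,0,0]],
    [0,[-16.1,30.4,2.1],[0,0,0]],
    [0,[-16.1,30.4,2.1],[0,0,0]],
    [0,[-16.1,30.4,2.1],[0,0,0]],
  ],
)

```text
t: 4.9
tcp_pos: [0.6107, 0.1449, 0.1808]
orientation: [[-0.992, 0.125, 0.0], [0.125, 0.992, -0.0], [-0.0, 0.0, -1.0]]
ft_force: [-0.1, -0.9, -0.2]
width: 0.0002
gripper_force: 0.0
```

Request:
carry_out(
  motion=[
    [0,[0,-0.6,17.5],[0,0,0]],
    [0,[0,-0.6,17.5],[0,0,0]],
    [0,[0,-0.6,17.5],[0,0,0]],
    [0,[0,-0.6,17.5],[0,0,0]],
    [0,[3,0,0],[0,0,0]],
    [0,[3,0,0],[0,0,0]],
    [0,[3,0,0],[0,0,0]],
    [0,[3,0,0],[0,0,0]],
  ],
)

```text
t: 5.7
tcp_pos: [0.5982, 0.1427, 0.1121]
orientation: [[-0.992, 0.124, 0.002], [0.124, 0.992, 0.0], [-0.002, 0.0, -1.0]]
ft_force: [0.9, 0.2, 0.2]
width: 0.0002
gripper_force: 0.6
```

Request:
carry_out(
  motion=[
    [0,[4,0,0],[0,0,0]],
    [0,[4,0,0],[0,0,0]],
    [0,[4,0,0],[0,0,0]],
    [0,[4,0,0],[0,0,0]],
    [0,[4,0,0],[0,0,0]],
    [0,[4,0,0],[0,0,0]],
    [0,[4,0,0],[0,0,0]],
    [0,[0,0,0],[0,0,0]],
  ],
)

```text
t: 6.5
tcp_pos: [0.5694, 0.1462, 0.1109]
orientation: [[-0.992, 0.123, -0.0], [0.123, 0.992, -0.0], [0.0, -0.0, -1.0]]
ft_force: [-0.1, 0.3, -0.0]
width: -0.0001
gripper_force: 0.0
```

Request:
carry_out(
  motion=[
    [0,[2,0,0],[0,0,0]],
    [0,[2,0,0],[0,0,0]],
    [0,[2,0,0],[0,0,0]],
    [0,[2,0,0],[0,0,0]],
    [0,[1,0,0],[0,0,0]],
    [0,[0,0,0],[0,0,0]],
    [0,[0,0,0],[0,0,0]],
    [0,[0,0,0],[0,0,0]],
  ],
)

```text
t: 7.3
tcp_pos: [0.5623, 0.147, 0.1109]
orientation: [[-0.992, 0.124, 0.002], [0.124, 0.992, -0.0], [-0.002, 0.0, -1.0]]
ft_force: [6.1, -1.0, -4.2]
width: -0.0002
gripper_force: 3.3
```

```bash
python3 - <<'E'
from h import *
c=cap('side','s1')
im2=c['img'][200:320,200:360,::-1]
cv2.imwrite('pics/s1c.png',cv2.convertScaleAbs(cv2.resize(im2,None,fx=4.5,fy=4.5,interpolation=cv2.INTER_CUBIC),alpha=1.6))
E
```

```text
(no output)
```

View pics/s1c.png

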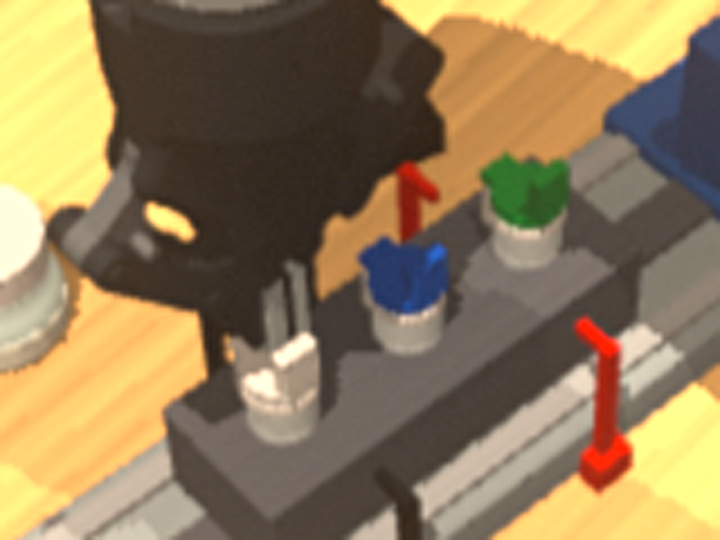

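Request:
carry_out(
  motion=[
    [0,[1.5,0,0],[0,0,0]],
    [0,[1.5,0,0],[0,0,0]],
    [0,[1,0,0],[0,0,0]],
    [0,[0,0,0],[0,0,0]],
    [0,[-8,0,0],[0,0,0]],
    [0,[0,0,-10],[0,0,0]],
    [0,[0,0,-10],[0,0,0]],
    [0,[10,0,0],[0,0,0]],
  ],
)

```text
t: 8.15
tcp_pos: [0.556, 0.148, 0.1327]
orientation: [[-0.992, 0.124, 0.003], [0.124, 0.992, 0.0], [-0.003, 0.001, -1.0]]
ft_force: [-0.4, -0.5, -0.3]
width: -0.0001
gripper_force: 0.0
```

Request:
carry_out(
  motion=[
    [0,[14,0,0],[0,0,0]],
    [0,[0,0,5],[0,0,0]],
    [0,[0,0,5],[0,0,0]],
    [0,[0,0,2],[0,0,0]],
    [0,[0,0,2],[0,0,0]],
    [0,[0,0,2],[0,0,0]],
    [0,[0,0,1],[0,0,0]],
    [0,[0,0,0],[0,0,0]],
  ],
)

```text
t: 8.95
tcp_pos: [0.5414, 0.1497, 0.1163]
orientation: [[-0.992, 0.123, 0.002], [0.123, 0.992, 0.0], [-0.002, 0.001, -1.0]]
ft_force: [-9.4, -0.3, 24.8]
width: 0.0005
gripper_force: 12.5
```

Request:
carry_out(
  motion=[
    [0,[0,0,-30],[0,0,0]],
    [0,[0,0,-30],[0,0,0]],
    [26,[-11.3,-45.9,0],[0,0,0]],
    [26,[-11.3,-45.9,0],[0,0,0]],
    [26,[-11.3,-45.9,0],[0,0,0]],
    [26,[-11.3,-45.9,0],[0,0,0]],
    [26,[-11.3,-45.9,0],[0,0,0]],
    [26,[-11.3,-45.9,0],[0,0,0]],
  ],
)

```text
t: 9.75
tcp_pos: [0.5747, -0.1342, 0.1737]
orientation: [[-0.992, 0.124, 0.0], [0.124, 0.992, 0.0], [-0.0, 0.0, -1.0]]
ft_force: [1.0, 0.1, 0.7]
width: 0.0259
gripper_force: 0.0
```

Request:
carry_out(
  motion=[
    [26,[0,0,0],[0,0,-0.115]],
    [26,[0,0,0],[0,0,-0.115]],
    [26,[0,0,15],[0,0,0]],
    [26,[0,0,15],[0,0,0]],
    [26,[0,0,15],[0,0,0]],
    [26,[0,0,15],[0,0,0]],
    [26,[0,0,15],[0,0,0]],
    [26,[0,0,0],[0,0,0]],
  ],
)

```text
t: 10.55
tcp_pos: [0.5737, -0.1318, 0.0967]
orientation: [[-0.994, -0.106, -0.003], [-0.106, 0.994, 0.001], [0.003, 0.002, -1.0]]
ft_force: [0.0, 0.0, -0.3]
width: 0.0259
gripper_force: 0.0
```

```bash
python3 - <<'E'
from h import *
print(readout.get_obs()['qpos'])
c=cap('side','s2')
im2=c['img'][150:270,330:490,::-1]
cv2.imwrite('pics/s2c.png',cv2.convertScaleAbs(cv2.resize(im2,None,fx=4.5,fy=4.5,interpolation=cv2.INTER_CUBIC),alpha=1.6))
E
```

```text
[-2.11069021e+01  2.25890662e+01 -7.47399380e+00  6.01445136e+01
  1.08118727e-04 -2.71805350e+01]
```

View pics/s2c.png

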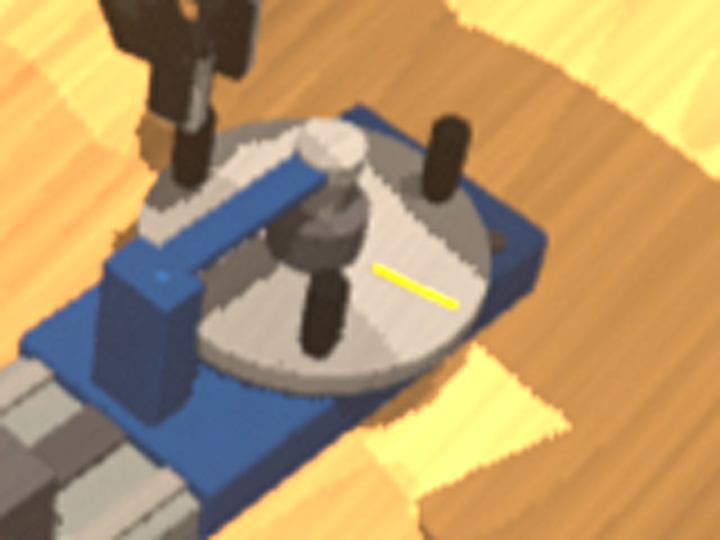

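Request:
carry_out(
  motion=[
    [26,[0,0,4],[0,0,0]],
    [26,[0,0,4],[0,0,0]],
    [26,[0,0,4],[0,0,0]],
    [26,[0,0,3],[0,0,0]],
    [26,[0,0,3],[0,0,0]],
    [26,[0,0,0],[0,0,0]],
    [26,[0,0,0],[0,0,0]],
    [26,[0,0,0],[0,0,0]],
  ],
)

```text
t: 11.4
tcp_pos: [0.5746, -0.132, 0.081]
orientation: [[-0.994, -0.106, 0.0], [-0.106, 0.994, -0.0], [-0.0, -0.0, -1.0]]
ft_force: [-0.3, 0.3, -0.4]
width: 0.0257
gripper_force: 0.0
```

Request:
carry_out(
  motion=[
    [26,[0,0,6],[0,0,0]],
    [26,[0,0,6],[0,0,0]],
    [26,[0,0,6],[0,0,0]],
    [22,[0,0,4],[0,0,0]],
    [22,[0,0,0],[0,0,0]],
    [22,[0,0,0],[0,0,0]],
    [22,[0.14,-3.78,0],[0,0,0.07]],
    [22,[0.14,-3.78,0],[0,0,0.07]],
  ],
)

```text
t: 12.2
tcp_pos: [0.5749, -0.1392, 0.0591]
orientation: [[-0.999, 0.036, 0.0], [0.036, 0.999, 0.001], [-0.0, 0.001, -1.0]]
ft_force: [0.1, 4.2, 0.9]
width: 0.0221
gripper_force: 2.1
```

Request:
carry_out(
  motion=[
    [22,[0.53,-7.54,0],[0,0,0.14]],
    [22,[0.53,-7.54,0],[0,0,0.14]],
    [22,[0.53,-7.54,0],[0,0,0.14]],
    [22,[0.53,-7.54,0],[0,0,0.14]],
    [22,[0,0,0],[0,0,0]],
    [22,[0,0,0],[0,0,0]],
    [22,[0,0,0],[0,0,0]],
    [22,[0,0,0],[0,0,0]],
  ],
)

```text
t: 13.0
tcp_pos: [0.5656, -0.1677, 0.059]
orientation: [[-0.83, 0.558, -0.0], [0.558, 0.83, -0.0], [0.0, -0.0, -1.0]]
ft_force: [-0.4, 0.7, 0.5]
width: 0.0216
gripper_force: 0.0
```

```bash
python3 - <<'E'
from h import *
c=cap('side','s3')
im2=c['img'][150:330,200:490,::-1]
cv2.imwrite('pics/s3c.png',cv2.convertScaleAbs(cv2.resize(im2,None,fx=2.75,fy=2.75,interpolation=cv2.INTER_CUBIC),alpha=1.6))
E
```

```text
(no output)
```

View pics/s3c.png

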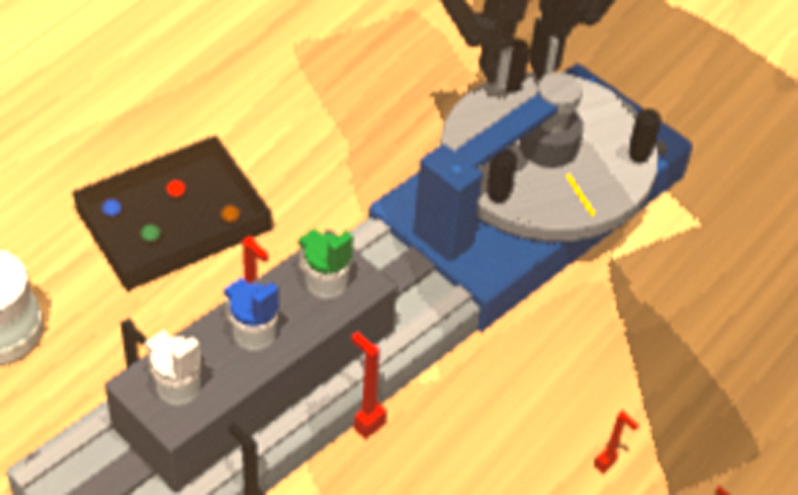

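Request:
carry_out(
  motion=[
    [22,[0.53,-7.54,0],[0,0,0.14]],
    [22,[0.53,-7.54,0],[0,0,0.14]],
    [22,[0.53,-7.54,0],[0,0,0.14]],
    [22,[0.53,-7.54,0],[0,0,0.14]],
    [22,[0.53,-7.54,0],[0,0,0.14]],
    [22,[0.53,-7.54,0],[0,0,0.14]],
    [22,[0.53,-7.54,0],[0,0,0.14]],
    [22,[0.53,-7.54,0],[0,0,0.14]],
  ],
)

```text
t: 13.85
tcp_pos: [0.514, -0.192, 0.0591]
orientation: [[0.147, 0.989, 0.002], [0.989, -0.147, -0.002], [-0.001, 0.002, -1.0]]
ft_force: [5.1, -3.0, -2.7]
width: 0.0222
gripper_force: 2.4
```

Request:
carry_out(
  motion=[
    [22,[0.53,-7.54,0],[0,0,0.14]],
    [22,[0.53,-7.54,0],[0,0,0.14]],
    [22,[0.53,-7.54,0],[0,0,0.14]],
    [22,[0.53,-7.54,0],[0,0,0.14]],
    [22,[0.53,-7.54,0],[0,0,0.14]],
    [22,[0,0,0],[0,0,0]],
    [22,[0,0,0],[0,0,0]],
    [22,[0,0,0],[0,0,0]],
  ],
)

```text
t: 14.65
tcp_pos: [0.4806, -0.1737, 0.0589]
orientation: [[0.744, 0.668, -0.0], [0.668, -0.744, 0.0], [0.0, -0.0, -1.0]]
ft_force: [0.1, -0.3, -0.4]
width: 0.0224
gripper_force: 0.0
```

```bash
cat >>h.py <<'E'
def meas():
    "y_i of red mark and of blue/green caps, both cameras"
    yi=np.array([.1236,.9923])
    for n in('top','side'):
        c=cap(n,'tmp_'+n);P=cloud(c);H=hsv(c);h,s,v=H[...,0],H[...,1],H[...,2]
        ok=(s>120)&(v>40)&(c['range_z']>0)
        L=P[...,:2]@yi; X=P[...,:2]@np.array([.9923,-.1236])
        out=[]
        for nm,m,x0,x1,z0,z1 in [('redU',(h<6)|(h>174),.57,.60,.06,.08),('redL',(h<6)|(h>174),.47,.515,.06,.08),('blue',(h>105)&(h<130),.52,.56,.104,.125),('green',(h>45)&(h<85),.51,.56,.104,.125),('bluedisc',(h>105)&(h<130),.51,.56,.095,.103)]:
            q=ok&m&(X>x0)&(X<x1)&(P[...,2]>z0)&(P[...,2]<z1)&(L>0.06)
            if q.sum(): out.append((nm,int(q.sum()),round(X[q].mean()*1e3,1),round(L[q].mean()*1e3,1),round((np.percentile(L[q],3)+np.percentile(L[q],97))*500,1)))
        print(n,out)
E
python3 -c "
from h import *
meas()"
```

```text
top [('redU', 21, np.float64(580.2), np.float64(121.3), np.float64(121.6)), ('redL', 21, np.float64(490.5), np.float64(121.8), np.float64(122.0)), ('blue', 28, np.float64(527.3), np.float64(149.5), np.float64(149.8)), ('green', 8, np.float64(527.5), np.float64(97.9), np.float64(98.2)), ('bluedisc', 130, np.float64(540.2), np.float64(149.6), np.float64(149.5))]
side [('redU', 38, np.float64(580.1), np.float64(125.0), np.float64(124.7)), ('redL', 63, np.float64(487.8), np.float64(124.8), np.float64(124.4)), ('blue', 62, np.float64(524.2), np.float64(154.4), np.float64(153.6)), ('green', 68, np.float64(523.5), np.float64(102.7), np.float64(101.6)), ('bluedisc', 134, np.float64(537.1), np.float64(156.1), np.float64(154.8))]
```

Request:
carry_out(
  motion=[
    [26,[0,0,-6],[0,0,0]],
    [26,[0,0,-12],[0,0,0]],
    [26,[0,0,-12],[0,0,0]],
    [26,[0,0,-8],[0,0,0]],
    [26,[0.57,7.8,0],[0,0,-0.145]],
    [26,[0.57,7.8,0],[0,0,-0.145]],
    [26,[0.57,7.8,0],[0,0,-0.145]],
    [26,[0.57,7.8,0],[0,0,-0.145]],
  ],
)

```text
t: 15.55
tcp_pos: [0.5071, -0.1902, 0.0977]
orientation: [[0.254, 0.967, 0.001], [0.967, -0.254, -0.0], [-0.0, 0.001, -1.0]]
ft_force: [1.1, 0.5, -1.4]
width: 0.0262
gripper_force: 0.0
```

Request:
carry_out(
  motion=[
    [26,[0.57,7.8,0],[0,0,-0.145]],
    [26,[0.57,7.8,0],[0,0,-0.145]],
    [26,[0.57,7.8,0],[0,0,-0.145]],
    [26,[0.57,7.8,0],[0,0,-0.145]],
    [26,[0.57,7.8,0],[0,0,-0.145]],
    [26,[0.57,7.8,0],[0,0,-0.145]],
    [26,[0.57,7.8,0],[0,0,-0.145]],
    [26,[0.57,7.8,0],[0,0,-0.145]],
  ],
)

```text
t: 16.35
tcp_pos: [0.5634, -0.1714, 0.0976]
orientation: [[-0.785, 0.619, 0.001], [0.619, 0.785, -0.0], [-0.001, 0.0, -1.0]]
ft_force: [-0.3, -1.0, 0.2]
width: 0.0258
gripper_force: 0.0
```

Request:
carry_out(
  motion=[
    [26,[0.57,7.8,0],[0,0,-0.145]],
    [26,[0.57,7.8,0],[0,0,-0.145]],
    [26,[0.57,7.8,0],[0,0,-0.145]],
    [26,[0,0,0],[0,0,0]],
    [26,[0,0,4],[0,0,0]],
    [26,[0,0,4],[0,0,0]],
    [26,[0,0,4],[0,0,0]],
    [26,[0,0,4],[0,0,0]],
  ],
)

```text
t: 17.15
tcp_pos: [0.573, -0.1507, 0.0804]
orientation: [[-0.971, 0.238, -0.0], [0.238, 0.971, 0.0], [0.0, 0.0, -1.0]]
ft_force: [-0.3, -0.7, -0.6]
width: 0.0264
gripper_force: 0.0
```

Request:
carry_out(
  motion=[
    [26,[0,0,7],[0,0,0]],
    [26,[0,0,7],[0,0,0]],
    [26,[0,0,7],[0,0,0]],
    [22,[0,0,0],[0,0,0]],
    [22,[0,0,0],[0,0,0]],
    [22,[0.14,-3.78,0],[0,0,0.07]],
    [22,[0.14,-3.78,0],[0,0,0.07]],
    [22,[0.53,-7.54,0],[0,0,0.14]],
  ],
)

```text
t: 17.95
tcp_pos: [0.5683, -0.1637, 0.0603]
orientation: [[-0.867, 0.498, 0.002], [0.498, 0.867, 0.002], [-0.001, 0.002, -1.0]]
ft_force: [2.1, 3.2, -1.2]
width: 0.0221
gripper_force: 2.2
```

Request:
carry_out(
  motion=[
    [22,[0.53,-7.54,0],[0,0,0.14]],
    [22,[0.53,-7.54,0],[0,0,0.14]],
    [22,[0.53,-7.54,0],[0,0,0.14]],
    [22,[0.53,-7.54,0],[0,0,0.14]],
    [22,[0.53,-7.54,0],[0,0,0.14]],
    [22,[0.53,-7.54,0],[0,0,0.14]],
    [22,[0.53,-7.54,0],[0,0,0.14]],
    [22,[0.53,-7.54,0],[0,0,0.14]],
  ],
)

```text
t: 18.75
tcp_pos: [0.5183, -0.1925, 0.0606]
orientation: [[0.074, 0.997, 0.003], [0.997, -0.074, -0.002], [-0.001, 0.003, -1.0]]
ft_force: [5.1, -3.3, -2.7]
width: 0.0218
gripper_force: 2.4
```

Request:
carry_out(
  motion=[
    [22,[0.53,-7.54,0],[0,0,0.14]],
    [22,[0.53,-7.54,0],[0,0,0.14]],
    [22,[0.53,-7.54,0],[0,0,0.14]],
    [22,[0.53,-7.54,0],[0,0,0.14]],
    [22,[0.53,-7.54,0],[0,0,0.14]],
    [22,[0.53,-7.54,0],[0,0,0.14]],
    [22,[0.53,-7.54,0],[0,0,0.14]],
    [22,[0.53,-7.54,0],[0,0,0.14]],
  ],
)

```text
t: 19.55
tcp_pos: [0.4712, -0.1586, 0.0606]
orientation: [[0.93, 0.368, 0.002], [0.368, -0.93, -0.002], [0.001, 0.003, -1.0]]
ft_force: [2.1, -3.5, 0.5]
width: 0.0218
gripper_force: 2.0
```

```bash
python3 -c "
from h import *
meas(); o=readout.get_obs();print(o['tcp_pos'],o['ft_force'],o['qpos'])"
```

```text
top [('redU', 22, np.float64(580.5), np.float64(121.4), np.float64(121.6)), ('redL', 21, np.float64(490.5), np.float64(121.8), np.float64(122.0)), ('blue', 26, np.float64(527.5), np.float64(136.0), np.float64(136.3)), ('green', 10, np.float64(527.1), np.float64(83.5), np.float64(84.1)), ('bluedisc', 128, np.float64(540.3), np.float64(135.7), np.float64(135.6))]
side [('redU', 40, np.float64(580.3), np.float64(124.8), np.float64(124.4)), ('redL', 62, np.float64(487.9), np.float64(124.6), np.float64(124.4)), ('blue', 60, np.float64(524.5), np.float64(140.7), np.float64(139.7)), ('green', 71, np.float64(523.6), np.float64(88.5), np.float64(87.9)), ('bluedisc', 128, np.float64(537.4), np.float64(142.1), np.float64(140.8))]
[ 0.47069854 -0.1575424   0.06052387] [-0.2011192  -0.24484506  0.32977897] [-2.82104996e+01  1.62355796e+01 -2.34671888e+01  5.02302256e+01
  1.47677284e-02  1.29956069e+02]
```

Request:
carry_out(
  motion=[
    [26,[0,0,-6],[0,0,0]],
    [26,[0,0,-12],[0,0,0]],
    [26,[0,0,-12],[0,0,0]],
    [26,[0,0,-6],[0,0,0]],
    [26,[0.56,7.75,0],[0,0,-0.144]],
    [26,[0.56,7.75,0],[0,0,-0.144]],
    [26,[0.56,7.75,0],[0,0,-0.144]],
    [26,[0.56,7.75,0],[0,0,-0.144]],
  ],
)

```text
t: 20.45
tcp_pos: [0.4898, -0.1822, 0.096]
orientation: [[0.568, 0.823, 0.0], [0.823, -0.568, 0.0], [0.0, -0.0, -1.0]]
ft_force: [0.9, 0.5, -0.1]
width: 0.0258
gripper_force: 0.0
```

Request:
carry_out(
  motion=[
    [26,[0.56,7.75,0],[0,0,-0.144]],
    [26,[0.56,7.75,0],[0,0,-0.144]],
    [26,[0.56,7.75,0],[0,0,-0.144]],
    [26,[0.56,7.75,0],[0,0,-0.144]],
    [26,[0.56,7.75,0],[0,0,-0.144]],
    [26,[0.56,7.75,0],[0,0,-0.144]],
    [26,[0.56,7.75,0],[0,0,-0.144]],
    [26,[0.56,7.75,0],[0,0,-0.144]],
  ],
)

```text
t: 21.25
tcp_pos: [0.5488, -0.1841, 0.0958]
orientation: [[-0.521, 0.853, -0.0], [0.853, 0.521, 0.0], [0.0, 0.0, -1.0]]
ft_force: [-0.9, -1.2, -0.2]
width: 0.0257
gripper_force: 0.0
```

Request:
carry_out(
  motion=[
    [26,[0.56,7.75,0],[0,0,-0.144]],
    [26,[0.56,7.75,0],[0,0,-0.144]],
    [26,[0.56,7.75,0],[0,0,-0.144]],
    [26,[0,0,0],[0,0,0]],
    [26,[0,0,4],[0,0,0]],
    [26,[0,0,4],[0,0,0]],
    [26,[0,0,4],[0,0,0]],
    [26,[0,0,4],[0,0,0]],
  ],
)

```text
t: 22.05
tcp_pos: [0.565, -0.1683, 0.0794]
orientation: [[-0.825, 0.565, -0.0], [0.565, 0.825, 0.0], [0.0, -0.0, -1.0]]
ft_force: [0.0, 0.2, -0.5]
width: 0.0259
gripper_force: 0.0
```

Request:
carry_out(
  motion=[
    [26,[0,0,7],[0,0,0]],
    [26,[0,0,7],[0,0,0]],
    [26,[0,0,6],[0,0,0]],
    [22,[0,0,0],[0,0,0]],
    [22,[0,0,0],[0,0,0]],
    [22,[0.14,-3.78,0],[0,0,0.07]],
    [22,[0.14,-3.78,0],[0,0,0.07]],
    [22,[0.53,-7.54,0],[0,0,0.14]],
  ],
)

```text
t: 22.85
tcp_pos: [0.556, -0.1788, 0.0603]
orientation: [[-0.636, 0.772, 0.002], [0.772, 0.636, 0.001], [-0.001, 0.002, -1.0]]
ft_force: [3.3, 2.5, -1.8]
width: 0.0223
gripper_force: 2.1
```

Request:
carry_out(
  motion=[
    [22,[0.53,-7.54,0],[0,0,0.14]],
    [22,[0.53,-7.54,0],[0,0,0.14]],
    [22,[0.53,-7.54,0],[0,0,0.14]],
    [22,[0.53,-7.54,0],[0,0,0.14]],
    [22,[0.53,-7.54,0],[0,0,0.14]],
    [22,[0.53,-7.54,0],[0,0,0.14]],
    [22,[0.53,-7.54,0],[0,0,0.14]],
    [22,[0.53,-7.54,0],[0,0,0.14]],
  ],
)

```text
t: 23.65
tcp_pos: [0.4992, -0.1877, 0.0605]
orientation: [[0.421, 0.907, 0.003], [0.907, -0.421, -0.002], [-0.0, 0.003, -1.0]]
ft_force: [4.2, -2.4, -3.4]
width: 0.0222
gripper_force: 2.2
```

Request:
carry_out(
  motion=[
    [22,[0.53,-7.54,0],[0,0,0.14]],
    [22,[0.53,-7.54,0],[0,0,0.14]],
    [22,[0.53,-7.54,0],[0,0,0.14]],
    [22,[0.53,-7.54,0],[0,0,0.14]],
    [22,[0.53,-7.54,0],[0,0,0.14]],
    [22,[0,0,0],[0,0,0]],
    [22,[0,0,0],[0,0,0]],
    [22,[0,0,0],[0,0,0]],
  ],
)

```text
t: 24.45
tcp_pos: [0.472, -0.1609, 0.06]
orientation: [[0.902, 0.431, 0.0], [0.431, -0.902, 0.0], [0.0, 0.0, -1.0]]
ft_force: [-0.8, -0.6, 0.1]
width: 0.0221
gripper_force: 0.0
```

```bash
python3 -c "
from h import *
meas(); o=readout.get_obs();print(o['tcp_pos'],o['ft_force'],o['qpos'])"
```

```text
top [('redU', 21, np.float64(579.7), np.float64(121.4), np.float64(121.6)), ('redL', 21, np.float64(490.5), np.float64(121.8), np.float64(122.0)), ('blue', 28, np.float64(527.2), np.float64(124.5), np.float64(124.4)), ('green', 11, np.float64(527.5), np.float64(72.3), np.float64(72.3)), ('bluedisc', 127, np.float64(540.0), np.float64(124.2), np.float64(124.1))]
side [('redU', 40, np.float64(580.2), np.float64(124.9), np.float64(124.7)), ('redL', 61, np.float64(488.0), np.float64(124.8), np.float64(124.4)), ('blue', 59, np.float64(524.3), np.float64(129.2), np.float64(127.9)), ('green', 70, np.float64(523.7), np.float64(76.9), np.float64(76.1)), ('bluedisc', 120, np.float64(537.2), np.float64(130.8), np.float64(129.5))]
[ 0.4718994  -0.16092127  0.05987809] [0.3380018  0.2306272  0.42283137] [-2.84859613e+01  1.65076360e+01 -2.31710242e+01  5.03266648e+01
  5.85941804e-03  1.26034850e+02]
```

Request:
carry_out(
  motion=[
    [22,[0.53,-7.54,0],[0,0,0.14]],
    [22,[0.53,-7.54,0],[0,0,0.14]],
    [22,[0.53,-7.54,0],[0,0,0.14]],
    [22,[0.14,-3.78,0],[0,0,0.07]],
    [22,[0,0,0],[0,0,0]],
    [22,[0,0,0],[0,0,0]],
    [22,[0,0,0],[0,0,0]],
    [22,[0,0,0],[0,0,0]],
  ],
)

```text
t: 25.35
tcp_pos: [0.4665, -0.1351, 0.0598]
orientation: [[0.999, -0.046, -0.0], [-0.046, -0.999, 0.0], [-0.0, -0.0, -1.0]]
ft_force: [0.1, 0.8, -0.7]
width: 0.0221
gripper_force: 0.0
```

```bash
python3 -c "
from h import *
meas(); o=readout.get_obs();print(o['tcp_pos'],o['ft_force'],o['qpos'])
c=pickle.load(open('top.pkl','rb'))
im=c['img'][180:290,210:350,::-1]
cv2.imwrite('pics/t4.png',cv2.convertScaleAbs(cv2.resize(im,None,fx=5,fy=5,interpolation=cv2.INTER_CUBIC),alpha=1.6))
"
```

```text
top [('redU', 20, np.float64(580.0), np.float64(121.5), np.float64(121.6)), ('redL', 19, np.float64(489.8), np.float64(121.7), np.float64(122.0)), ('blue', 28, np.float64(526.8), np.float64(121.5), np.float64(121.7)), ('green', 12, np.float64(526.7), np.float64(70.5), np.float64(70.1)), ('bluedisc', 124, np.float64(540.0), np.float64(121.4), np.float64(121.1))]
side [('redU', 42, np.float64(580.3), np.float64(125.0), np.float64(124.7)), ('redL', 62, np.float64(487.9), np.float64(124.7), np.float64(124.5)), ('blue', 61, np.float64(523.9), np.float64(126.1), np.float64(125.1)), ('green', 69, np.float64(523.6), np.float64(74.2), np.float64(73.5)), ('bluedisc', 129, np.float64(537.0), np.float64(127.9), np.float64(126.9))]
[ 0.46654196 -0.13515214  0.05981005] [0.9512815  0.05293201 0.97294518] [-2.60691386e+01  1.54147560e+01 -2.48176280e+01  4.97835910e+01
  4.28309388e-03  1.56602445e+02]
```

View pics/t4.png

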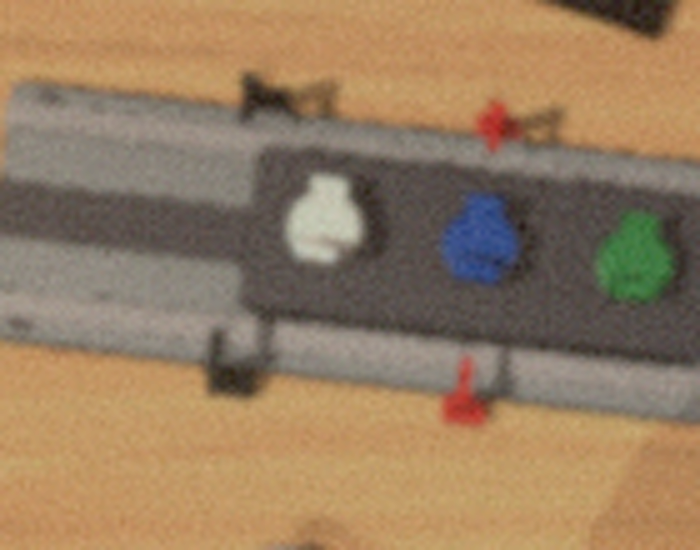

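Request:
carry_out(
  motion=[
    [26,[0,0,0],[0,0,0]],
    [26,[0,0,-10],[0,0,0]],
    [26,[0,0,-30],[0,0,0]],
    [26,[0,0,-40],[0,0,0]],
    [26,[0,0,-30],[0,0,0]],
    [30,[0,0,0],[0,0,-0.139]],
    [30,[0,0,0],[0,0,-0.139]],
    [30,[0,0,0],[0,0,-0.139]],
  ],
)

```text
t: 26.25
tcp_pos: [0.4667, -0.1351, 0.171]
orientation: [[0.93, 0.367, 0.001], [0.367, -0.93, -0.001], [0.001, 0.001, -1.0]]
ft_force: [0.5, -0.6, 0.3]
width: 0.0299
gripper_force: 0.0
```

Request:
carry_out(
  motion=[
    [30,[0,0,0],[0,0,-0.139]],
    [30,[0,0,0],[0,0,-0.139]],
    [30,[0,0,0],[0,0,-0.139]],
    [30,[0,0,0],[0,0,-0.139]],
    [30,[0,0,0],[0,0,-0.139]],
    [30,[0,0,0],[0,0,-0.139]],
    [30,[0,0,0],[0,0,-0.139]],
    [30,[0,0,0],[0,0,-0.139]],
  ],
)

```text
t: 27.05
tcp_pos: [0.4666, -0.1351, 0.1707]
orientation: [[0.083, 0.997, 0.0], [0.997, -0.083, -0.0], [-0.0, 0.0, -1.0]]
ft_force: [0.4, -0.5, 0.2]
width: 0.0301
gripper_force: 0.0
```

Request:
carry_out(
  motion=[
    [30,[0,0,0],[0,0,-0.139]],
    [30,[0,0,0],[0,0,-0.139]],
    [30,[0,0,0],[0,0,-0.139]],
    [30,[0,0,0],[0,0,-0.139]],
    [30,[0,0,0],[0,0,-0.139]],
    [30,[0,0,0],[0,0,-0.139]],
    [30,[0,0,0],[0,0,-0.139]],
    [30,[0,0,0],[0,0,-0.139]],
  ],
)

```text
t: 27.85
tcp_pos: [0.4666, -0.1351, 0.1707]
orientation: [[-0.857, 0.516, 0.001], [0.516, 0.857, -0.0], [-0.001, 0.0, -1.0]]
ft_force: [-0.7, -0.4, 0.4]
width: 0.0299
gripper_force: 0.0
```

Request:
carry_out(
  motion=[
    [30,[0,0,0],[0,0,-0.139]],
    [30,[0,0,0],[0,0,-0.139]],
    [30,[0,0,0],[0,0,-0.139]],
    [30,[-9.1,40,0],[0,0,0]],
    [30,[-9.1,40,0],[0,0,0]],
    [30,[-9.1,40,0],[0,0,0]],
    [30,[-9.1,40,0],[0,0,0]],
    [30,[-9.1,40,0],[0,0,0]],
  ],
)

```text
t: 28.65
tcp_pos: [0.5382, 0.0589, 0.1708]
orientation: [[-0.991, 0.13, 0.001], [0.13, 0.991, -0.0], [-0.001, 0.0, -1.0]]
ft_force: [0.6, 0.2, 0.2]
width: 0.03
gripper_force: 0.0
```

```bash
python3 -c "
from h import *
o=readout.get_obs();print(o['tcp_pos'],o['orientation'],o['qpos'])"
```

```text
[0.53818972 0.05891389 0.17081196] [[-9.91471092e-01  1.30324156e-01  8.29601869e-04]
 [ 1.30324146e-01  9.91471438e-01 -6.65548092e-05]
 [-8.31200257e-04  4.21299857e-05 -9.99999654e-01]] [-2.63475694e+00  1.53606117e+01 -6.94749919e+00  6.76442314e+01
 -1.62424950e-03  4.85356785e+00]
```

Request:
carry_out(
  motion=[
    [30,[1.3,-1.6,14],[0,0,0]],
    [30,[0,0,14],[0,0,0]],
    [30,[0,0,14],[0,0,0]],
    [30,[0,0,10],[0,0,0]],
    [30,[0,0,6],[0,0,0]],
    [30,[0,0,5],[0,0,0]],
    [30,[0,0,4.5],[0,0,0]],
    [30,[0,0,0],[0,0,0]],
  ],
)

```text
t: 29.45
tcp_pos: [0.5363, 0.0558, 0.1021]
orientation: [[-0.991, 0.131, -0.0], [0.131, 0.991, 0.0], [0.0, 0.0, -1.0]]
ft_force: [-1.4, 0.2, 0.5]
width: 0.0299
gripper_force: 0.0
```

Request:
carry_out(
  motion=[
    [12,[0,0,0],[0,0,0]],
    [12,[0,0,0],[0,0,0]],
    [12,[0,0,0],[0,0,0]],
    [12,[0,0,0],[0,0,0]],
    [12,[0,0,0],[0,0,0]],
    [12,[0,0,0],[0,0,0]],
    [12,[0,0,0],[0,0,0]],
    [12,[0,0,0],[0,0,0]],
  ],
  grip_force=25,
)

```text
t: 30.25
tcp_pos: [0.5365, 0.0563, 0.1027]
orientation: [[-0.992, 0.13, 0.001], [0.13, 0.992, 0.001], [-0.001, 0.001, -1.0]]
ft_force: [0.5, 5.9, 3.7]
width: 0.0129
gripper_force: 24.7
```

```bash
python3 -c "
from h import *
meas()
c=pickle.load(open('side.pkl','rb'))
im=c['img'][190:310,230:390,::-1]
cv2.imwrite('pics/s5.png',cv2.convertScaleAbs(cv2.resize(im,None,fx=4.5,fy=4.5,interpolation=cv2.INTER_CUBIC),alpha=1.6))
"
```

```text
top []
side [('redU', 43, np.float64(579.7), np.float64(124.8), np.float64(124.4)), ('redL', 62, np.float64(487.6), np.float64(124.8), np.float64(124.9)), ('blue', 14, np.float64(522.8), np.float64(119.0), np.float64(118.7)), ('green', 71, np.float64(523.7), np.float64(73.6), np.float64(72.7)), ('bluedisc', 3, np.float64(522.4), np.float64(119.3), np.float64(119.5))]
```

View pics/s5.png

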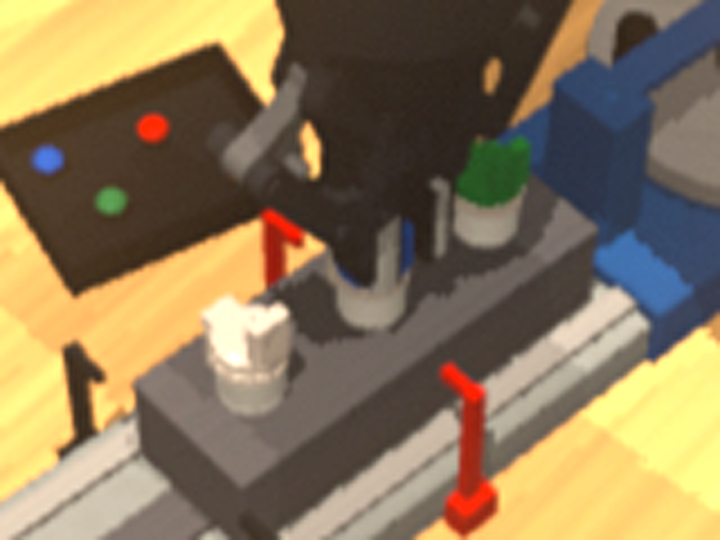

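Request:
carry_out(
  motion=[
    [12,[-1.8,0,-2.3],[0,0,0]],
    [12,[-2.1,0,-2.1],[0,0,0]],
    [12,[-2.2,0,-1.9],[0,0,0]],
    [12,[-2.4,0,-1.6],[0,0,0]],
    [12,[-2.5,0,-1.4],[0,0,0]],
    [12,[-2.7,0,-1.1],[0,0,0]],
    [12,[0,0,0],[0,0,0]],
    [12,[0,0,0],[0,0,0]],
  ],
)

```text
t: 31.15
tcp_pos: [0.5485, 0.0547, 0.1119]
orientation: [[-0.992, 0.13, -0.003], [0.13, 0.992, 0.001], [0.003, 0.001, -1.0]]
ft_force: [-4.3, 6.0, -1.9]
width: 0.013
gripper_force: 24.6
```

```bash
python3 -c "
from h import *
meas()
c=pickle.load(open('side.pkl','rb'))
im=c['img'][190:310,230:390,::-1]
cv2.imwrite('pics/s6.png',cv2.convertScaleAbs(cv2.resize(im,None,fx=4.5,fy=4.5,interpolation=cv2.INTER_CUBIC),alpha=1.6))
P=cloud(c);H=hsv(c);h,s,v=H[...,0],H[...,1],H[...,2]
m=(h>105)&(h<130)&(s>100)&(v>30)
X=P@np.array([.9923,-.1236,0]);Y=P@np.array([.1236,.9923,0])
m&=(X>.5)&(X<.6)&(abs(Y-.123)<.025)&(P[...,2]>.085)
print(m.sum(),np.c_[X[m],Y[m],P[m][:,2]][::6].round(3).tolist())
"
```

```text
top []
side [('redU', 41, np.float64(580.7), np.float64(124.9), np.float64(124.7)), ('redL', 61, np.float64(488.0), np.float64(124.8), np.float64(124.3)), ('blue', 81, np.float64(529.1), np.float64(124.0), np.float64(125.7)), ('green', 75, np.float64(523.3), np.float64(73.6), np.float64(72.7)), ('bluedisc', 6, np.float64(534.7), np.float64(134.5), np.float64(134.7))]
100 [[0.537, 0.119, 0.124], [0.533, 0.12, 0.124], [0.531, 0.12, 0.122], [0.531, 0.124, 0.12], [0.531, 0.123, 0.117], [0.53, 0.121, 0.114], [0.527, 0.122, 0.115], [0.527, 0.122, 0.113], [0.528, 0.121, 0.11], [0.527, 0.124, 0.111], [0.527, 0.128, 0.111], [0.538, 0.135, 0.104], [0.526, 0.123, 0.106], [0.527, 0.13, 0.108], [0.534, 0.135, 0.103], [0.528, 0.129, 0.104], [0.528, 0.134, 0.106]]
```

Request:
carry_out(
  motion=[
    [12,[-2.8,0,-0.8],[0,0,0]],
    [12,[-2.8,0,-0.6],[0,0,0]],
    [12,[-2.9,0,-0.3],[0,0,0]],
    [12,[-2.9,0,0.1],[0,0,0]],
    [12,[-2.9,0,0.3],[0,0,0]],
    [12,[0,0,0],[0,0,0]],
    [12,[0,0,0],[0,0,0]],
    [12,[0,0,0],[0,0,0]],
  ],
)

```text
t: 32.05
tcp_pos: [0.5633, 0.0527, 0.1139]
orientation: [[-0.991, 0.13, -0.002], [0.13, 0.991, 0.001], [0.002, 0.001, -1.0]]
ft_force: [-3.2, 6.4, 2.3]
width: 0.0124
gripper_force: 24.3
```

```bash
cat >>h.py <<'E'
def bl():
    c=cap('side','tmp_side');P=cloud(c);H=hsv(c);h,s,v=H[...,0],H[...,1],H[...,2]
    m=(h>105)&(h<130)&(s>100)&(v>30)
    X=P@np.array([.9923,-.1236,0]);Y=P@np.array([.1236,.9923,0])
    m&=(X>.5)&(X<.6)&(abs(Y-.123)<.025)&(P[...,2]>.085)
    n=max(1,m.sum()//18)
    print(m.sum(),(1e3*np.c_[X[m],Y[m],P[m][:,2]][::n]).round(0).tolist())
E
python3 -c "
from h import *
bl()"
```

```text
175 [[547.0, 117.0, 127.0], [546.0, 124.0, 127.0], [543.0, 121.0, 125.0], [541.0, 117.0, 121.0], [543.0, 127.0, 123.0], [541.0, 126.0, 122.0], [540.0, 127.0, 121.0], [539.0, 129.0, 121.0], [539.0, 131.0, 120.0], [541.0, 131.0, 117.0], [533.0, 120.0, 115.0], [533.0, 124.0, 116.0], [536.0, 129.0, 115.0], [548.0, 128.0, 102.0], [531.0, 126.0, 114.0], [536.0, 133.0, 114.0], [544.0, 136.0, 107.0], [531.0, 130.0, 114.0], [533.0, 132.0, 111.0], [533.0, 132.0, 110.0]]
```

Request:
carry_out(
  motion=[
    [30,[0,0,0],[0,0,0]],
    [30,[0,0,0],[0,0,0]],
    [30,[0,0,0],[0,0,0]],
    [30,[0,0,0],[0,0,0]],
    [30,[0,0,-10],[0,0,0]],
    [30,[0,0,-15],[0,0,0]],
    [30,[0,0,-15],[0,0,0]],
    [0,[21,0,0],[0,0,0]],
  ],
)

```text
t: 32.9
tcp_pos: [0.5458, 0.0545, 0.1565]
orientation: [[-0.991, 0.131, 0.005], [0.131, 0.991, -0.0], [-0.005, 0.0, -1.0]]
ft_force: [1.0, -0.3, -0.3]
width: 0.0166
gripper_force: 0.0
```

Request:
carry_out(
  motion=[
    [0,[22,0,0],[0,0,0]],
    [0,[0,0,0],[0,0,0]],
    [0,[0,0,0],[0,0,0]],
    [0,[0,0,0],[0,0,0]],
    [0,[0,0,20],[0,0,0]],
    [0,[0,0,20],[0,0,0]],
    [0,[0,0,10],[0,0,0]],
    [0,[0,0,0],[0,0,0]],
  ],
)

```text
t: 33.7
tcp_pos: [0.5211, 0.0577, 0.1028]
orientation: [[-0.991, 0.131, -0.003], [0.131, 0.991, 0.0], [0.003, -0.0, -1.0]]
ft_force: [-0.3, -0.2, -0.1]
width: -0.0003
gripper_force: 0.0
```

```bash
python3 -c "
from h import *
bl()"
```

```text
22 [[546.0, 122.0, 127.0], [546.0, 121.0, 127.0], [544.0, 120.0, 127.0], [545.0, 125.0, 128.0], [545.0, 123.0, 127.0], [545.0, 122.0, 126.0], [544.0, 120.0, 126.0], [543.0, 124.0, 127.0], [542.0, 124.0, 128.0], [544.0, 120.0, 124.0], [544.0, 126.0, 125.0], [543.0, 125.0, 126.0], [542.0, 123.0, 125.0], [542.0, 122.0, 124.0], [542.0, 120.0, 122.0], [520.0, 148.0, 162.0], [541.0, 125.0, 125.0], [540.0, 123.0, 125.0], [541.0, 121.0, 122.0], [519.0, 145.0, 158.0], [542.0, 122.0, 120.0], [539.0, 136.0, 104.0]]
```

Request:
carry_out(
  motion=[
    [0,[-4,0,0],[0,0,0]],
    [0,[-4,0,0],[0,0,0]],
    [0,[-4,0,0],[0,0,0]],
    [0,[-4,0,0],[0,0,0]],
    [0,[-4,0,0],[0,0,0]],
    [0,[-4,0,0],[0,0,0]],
    [0,[-4,0,0],[0,0,0]],
    [0,[0,0,0],[0,0,0]],
  ],
)

```text
t: 34.55
tcp_pos: [0.5498, 0.054, 0.1039]
orientation: [[-0.991, 0.131, 0.0], [0.131, 0.991, -0.0], [-0.0, -0.0, -1.0]]
ft_force: [-0.2, 1.2, 0.7]
width: 0.0
gripper_force: 0.0
```

Request:
carry_out(
  motion=[
    [0,[-2,0,0],[0,0,0]],
    [0,[-2,0,0],[0,0,0]],
    [0,[0,0,0],[0,0,0]],
    [0,[0,0,0],[0,0,0]],
    [0,[8,0,0],[0,0,0]],
    [0,[15,0,0],[0,0,0]],
    [0,[20,0,0],[0,0,0]],
    [0,[0,0,0],[0,0,0]],
  ],
)

```text
t: 35.35
tcp_pos: [0.5081, 0.0597, 0.1042]
orientation: [[-0.992, 0.13, -0.001], [0.13, 0.992, 0.0], [0.001, -0.0, -1.0]]
ft_force: [-0.3, 0.2, 0.3]
width: -0.0003
gripper_force: 0.0
```

Request:
carry_out(
  motion=[
    [0,[0,0,-30],[0,0,0]],
    [0,[0,0,-40],[0,0,0]],
    [0,[40,0,-20],[0,0,0]],
    [0,[45,0,0],[0,0,0]],
    [0,[45,0,0],[0,0,0]],
    [0,[0,0,0],[0,0,0]],
    [0,[0,0,0],[0,0,0]],
    [0,[0,0,0],[0,0,0]],
  ],
)

```text
t: 36.15
tcp_pos: [0.3828, 0.0761, 0.1944]
orientation: [[-0.991, 0.131, 0.001], [0.131, 0.991, -0.0], [-0.001, 0.0, -1.0]]
ft_force: [0.7, -0.4, -0.4]
width: 0.0001
gripper_force: 0.0
```

```bash
python3 -c "
from h import *
bl();meas()
c=pickle.load(open('side.pkl','rb'))
im=c['img'][190:310,230:390,::-1]
cv2.imwrite('pics/s7.png',cv2.convertScaleAbs(cv2.resize(im,None,fx=4.5,fy=4.5,interpolation=cv2.INTER_CUBIC),alpha=1.6))
"
```

```text
239 [[578.0, 123.0, 112.0], [577.0, 127.0, 111.0], [573.0, 130.0, 115.0], [572.0, 130.0, 113.0], [575.0, 129.0, 108.0], [555.0, 121.0, 119.0], [556.0, 123.0, 117.0], [557.0, 122.0, 113.0], [556.0, 121.0, 112.0], [555.0, 120.0, 109.0], [554.0, 121.0, 108.0], [554.0, 123.0, 107.0], [553.0, 126.0, 108.0], [554.0, 125.0, 105.0], [552.0, 127.0, 106.0], [552.0, 125.0, 102.0], [551.0, 122.0, 98.0], [552.0, 132.0, 100.0], [551.0, 129.0, 95.0]]
top [('redL', 20, np.float64(490.1), np.float64(121.8), np.float64(122.0)), ('blue', 33, np.float64(557.5), np.float64(121.5), np.float64(121.9)), ('green', 15, np.float64(527.1), np.float64(69.5), np.float64(69.9)), ('bluedisc', 1, np.float64(553.7), np.float64(114.1), np.float64(114.1))]
side [('redU', 37, np.float64(580.7), np.float64(125.0), np.float64(125.1)), ('redL', 62, np.float64(487.8), np.float64(124.9), np.float64(124.8)), ('blue', 115, np.float64(555.0), np.float64(126.5), np.float64(125.7)), ('green', 70, np.float64(523.7), np.float64(73.9), np.float64(73.1)), ('bluedisc', 33, np.float64(551.1), np.float64(124.8), np.float64(125.0))]
```

View pics/s7.png

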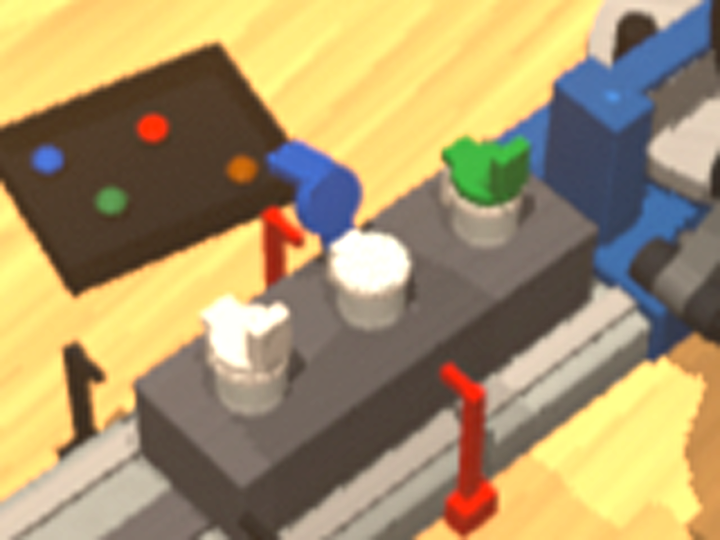

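```bash
python3 -c "
from h import *
print(job_done())"
```

```text
the job is handed in; nothing more can be done
None
```

I handed the job in at about 36 s: white cap pressed shut, blue vial within about 1 mm of the red mark by my camera measurement, blue cap open to about 1.75 rad, green cap still shut, and the arm clear of everything; no verdict came back.

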